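# Complete the levelling base with the spacer of matching height

### The arm

A 6-joint arm with a two-finger parallel gripper is mounted at the origin on the work surface. World frame = base frame: x ahead of the robot, y to its left, z up, the work surface at z = 0. Lengths are in m, angles in rad, forces in N, time in s.
With the tool pointing down it reaches from about 0.225 to 0.875 m from the base axis. Payload 3.4 kg.
Tool frame: the origin (TCP) lies at the very end of the fingers, on their centre line; the grasp point (between the pads) lies manip.pinch_z behind it (manip.pinch_z is the distance from the TCP to the grasp point, in m); z points along the fingers, y is the direction in which the jaws open and shut (so a half turn about z gives the same grasp; the last joint's range is limited). The gripper opens to 85 mm and grips with 20 to 120 N. Pads are 22 mm wide; open, the fingers measure 114 mm over their backs; the gripper's body (76 mm by 85 mm) begins 54 mm behind the grasp point. The pads swing forward as they close: fully open they stand 13 mm farther back than shut.
Start: joints at [1.098, 0.276, 1.505, -0, 1.361, -0.121], TCP at [0.198, 0.54, 0.231] pointing down, gripper open.
Joint ranges: [-2.89, 2.89], [-0.75, 2.08], [0.22, 2.7], [-1.18, 4.32], [0.11, 2.71], [-2.7, 2.7]. Speed limits (rad/s): [2.57, 2.57, 3.14, 3.14, 3.14, 3.14].

### API

Orientations are given as a unit quaternion [w, x, y, z].
In Python, from rig import manip, imaging, workorder gives the robot as it stands.
- The arm moves only by the tool apply_moves, never from a script. Its argument "moves" is one flat list of numbers, 7 for each row, row after row: the finger opening in m, from 0 to 0.0854, then the shift along the tool's x, y, z in m, then the turn, a rotation vector about the tool's x, y, z in rad. In form: [jaw, tx, ty, tz, rx, ry, rz, jaw, tx, ty, tz, rx, ry, rz, ...]. A call has exactly 8 rows; each row shifts and turns the pose as measured when the row begins, along the tool's axes as they then stand; what a row does not reach is not made up. A row lasts 1/12 s, in which the tool goes at most 41.7 mm and 7.16 degrees, less where a joint would pass 70% of its speed; a pose out of reach is approached as far as the arm can. A call with a gripper value outside its range is refused whole. The fingers move at their own pace and stop on an object; "newtons" is the grip in N (left out, the last holds). Time passes only in rows, so rows that do not move let the fingers close, or fill a call up. It gives the time, the measured TCP pose, the force and the opening at its end, in the units of the state.
- manip.get_state(): the state, without advancing time (a new reading comes with each control period).
- imaging.get_image(name): name is "scene" or "top" or "wrist"; returns a dict with "image" (420x560x3 uint8, red, green, blue), "range_z" (420x560 float32, m along the optical axis (not along the pixel's ray), 0 where there is no reading), "fx", "fy", "cx", "cy" (pixels), "R" (3x3) and "t" (3): a world point X has camera coordinates R X + t. Camera axes: x right, y down, z forward; pixel columns grow to the right and rows downward; lengths in m; the calibration is good to about 2 mm. A picture is of the moment at which its call begins.
- workorder.sign_off(): hands the job in, once; it reports no verdict.
The state is a dict: "clock": time; "qpos": joint angles; "qd": joint speeds; "effort": joint torques, N m; "position": TCP position; "ee_rot": TCP orientation; "contact_force": force on the tool from outside, world axes, zero at the start; "moment": the same for the moment, N m; "width": finger opening in m.
Only numpy, scipy, OpenCV 4.12 (cv2) and the standard library are available. Lean on these libraries where they do the work, as an engineer would, in place of code of your own. Each camera call takes 0.05 s, during which the arm holds its last target.

### The job

The dark levelling base that will carry the pale panel has three aluminium posts, but one of its four round corner seats is bare. Among the loose aluminium spacers on the bench, pick the one exactly as tall as those posts and stand it upright in the middle of the bare seat, so that all four corners are the same height. Leave the other two spacers standing where they are.

Things in the scene. Friction and masses are not known exactly. Their poses are not given: they have to be found in the camera images.
- spacer_c: loose plain aluminium spacer, a solid round cylinder 50 mm tall and 30 mm in diameter with a small dark threaded hole in its top face; standing upright on the bench; origin at the centre of its underside, z up its axis.
- spacer_b: loose plain aluminium spacer, a solid round cylinder 30 mm tall and 30 mm in diameter with a small dark threaded hole in its top face; standing upright on the bench; origin at the centre of its underside, z up its axis.
- spacer_a: loose plain aluminium spacer, a solid round cylinder 70 mm tall and 30 mm in diameter with a small dark threaded hole in its top face; standing upright on the bench; origin at the centre of its underside, z up its axis.
- seat_top (a point): centre of the top face of the bare seat: a flat steel disc 50 mm across, top 13 mm above the bench, small dark dot in the middle, on a corner of the dark fixed base plate (200 x 170 x 10 mm). z up, x along the plate's long side. The other corners, 130 mm off along x and 100 mm off along y, have the same seats with fixed aluminium posts 30 mm across and 50 mm tall (tops 63 mm above the bench).

How it is judged:
By the outcome, as a careful person would: the job done as asked, in the order asked, and still so for the second after the job is handed in, with the robot touching nothing.
It also fails if it takes over 37 s, if anything falls off the work surface, if the arm or the gripper's body presses on something with over 40 N, if the wrist force passes 120 N, or if a joint passes its speed limit or range.

## Working session

There is one attempt and no reset: what is moved stays moved. The work goes in short steps, Python scripts to look and compute and a tool call to move; the robot and the scene stay as the last step left them, time stands still between calls to the robot, and variables do not carry over. Pictures are saved under pics/ and viewed, and the job is handed in when it is done.

Besides the shell and the picture viewer there is one more tool, called after "Call:" as name(argument=value, ...) on one line, values as JSON. apply_moves: Moves the arm, as the interface text tells. Its arguments: {"type":"object","properties":{"moves":{"type":"array"},"newtons":{"type":"number"}},"required":["moves"]}

```bash
mkdir -p pics; ls
python3 - <<'E'
from rig import manip, imaging
import cv2,numpy as np
print(manip.get_state(), manip.pinch_z)
for n in ["scene","top"]:
    d=imaging.get_image(n)
    cv2.imwrite(f"pics/{n}0.png",cv2.cvtColor(d["image"],cv2.COLOR_RGB2BGR))
    np.savez(f"{n}0.npz",**d)
    print(n,d["fx"],d["cx"],d["cy"],d["R"],d["t"])
E
```

```text
pics
{'clock': 0.0, 'qpos': array([ 1.09801820e+00,  2.76582822e-01,  1.50617472e+00,  1.58712472e-05,
        1.36066785e+00, -1.21011576e-01]), 'qd': array([ 0.00040166, -0.00062449, -0.0007039 ,  0.00142527,  0.00028144,
        0.00121914]), 'effort': array([-2.64858099e-03, -4.16782093e+01, -2.45799333e+01, -3.21403068e-04,
        1.11230501e-02,  1.94734980e-05]), 'position': array([0.19787898, 0.53930486, 0.23043007]), 'ee_rot': array([-2.75506476e-04,  1.74979419e-01,  9.84571665e-01, -8.74009052e-04]), 'contact_force': array([ 0.24647145, -0.83484666, -0.12429812]), 'moment': array([ 0.03474785,  0.02080284, -0.01600408]), 'width': 0.08505576729503139} 0.0187
scene 454.59226583684136 283.8338588482459 215.77420761942653 [[ 0.5811447   0.81375992  0.00810129]
 [ 0.5331815  -0.37321186 -0.75923013]
 [-0.61480756  0.44554202 -0.65077183]] [-0.3044683  -0.24450503  1.15580628]
top 469.46123877147454 288.3504123019595 202.8635645027129 [[ 0.02794382 -0.99941919  0.01950459]
 [-0.99654322 -0.02937994 -0.07770732]
 [ 0.07823523 -0.01726573 -0.9967854 ]] [-0.03714734  0.54806192  0.77746997]
```

View pics/scene0.png

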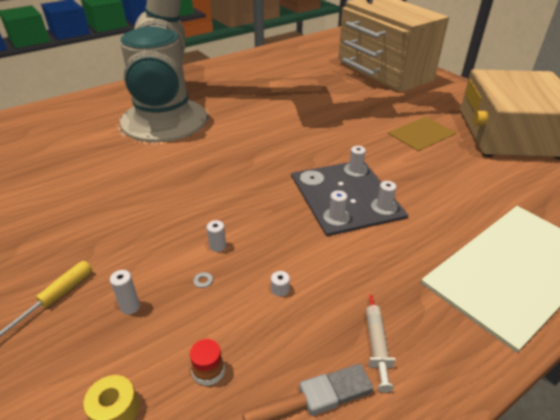

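View pics/top0.png

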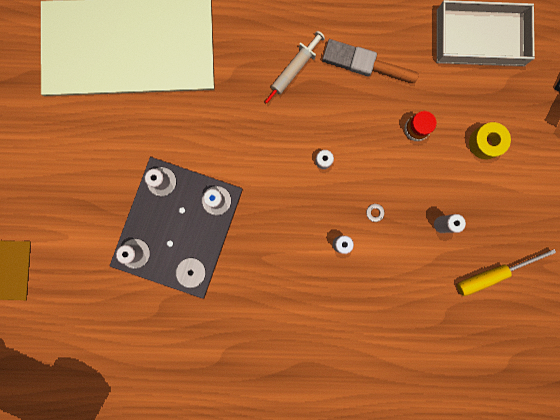

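The scene view shows the bare seat at (312,178), the short spacer at (280,283), the middle one at (216,236) and the tall one at (124,290). In the top view these are the seat at (190,272), short (325,158), middle (344,245) and tall (456,223). Next I measure them by casting rays from both views and checking heights.

```bash
cat > h.py <<'E'
import numpy as np,cv2
def ray(d,u,v,z):
    r=np.array([(u-d["cx"])/d["fx"],(v-d["cy"])/d["fy"],1.]);R=d["R"];c=-R.T@d["t"];w=R.T@r
    return c+w*(z-c[2])/w[2]
def depthpt(d,u,v):
    z=np.median(d["range_z"][int(v)-1:int(v)+2,int(u)-1:int(u)+2]);r=np.array([(u-d["cx"])/d["fx"],(v-d["cy"])/d["fy"],1.])*z
    return d["R"].T@(r-d["t"])
def blob(d,u,v,w,dark=True,thr=90):
    g=cv2.cvtColor(d["image"],cv2.COLOR_RGB2GRAY).astype(float)
    v0,u0=int(v)-w,int(u)-w
    p=g[v0:v0+2*w+1,u0:u0+2*w+1]
    wt=np.clip(thr-p,0,None) if dark else (p>thr)*1.
    yy,xx=np.mgrid[v0:v0+2*w+1,u0:u0+2*w+1]
    return (wt*xx).sum()/wt.sum(),(wt*yy).sum()/wt.sum()
def whiteblob(d,u,v,w,sat=60,val=120):
    h=cv2.cvtColor(d["image"],cv2.COLOR_RGB2HSV)
    m=((h[...,1]<sat)&(h[...,2]>val)).astype(np.uint8)
    q=np.zeros_like(m);q[v-w:v+w+1,u-w:u+w+1]=m[v-w:v+w+1,u-w:u+w+1]
    n,l,s,c=cv2.connectedComponentsWithStats(q)
    i=1+np.argmax(s[1:,4]);cs,_=cv2.findContours((l==i).astype(np.uint8),cv2.RETR_EXTERNAL,cv2.CHAIN_APPROX_NONE)
    k=max(cs,key=cv2.contourArea);return cv2.minEnclosingCircle(k),s[i]
E
python3 - <<'E'
from h import *
T=dict(np.load("top0.npz"));S=dict(np.load("scene0.npz"))
for n,uv,us,z in [("short",(325,158),(280,277),.03),("mid",(344,245),(215,227),.05),("tall",(456,223),(122,275),.07),("seat",(190,272),(312,178),.013),
  ("p1",(154,178),(387,186),.063),("p2",(213,198),(338,196),.063),("p3",(125,254),(358,150),.063)]:
    b=blob(T,*uv,4,thr=120);bs=blob(S,*us,3,thr=120)
    o=depthpt(T,uv[0]+4,uv[1]-3)
    print(n,np.round(b,1),np.round(bs,1),"top",ray(T,*b,z).round(4),"scene",ray(S,*bs,z).round(4),"depth z",o[2].round(4))
I=T["image"];c=cv2.resize(I[120:310,90:480],None,fx=2,fy=2,interpolation=cv2.INTER_CUBIC)
cv2.imwrite("pics/topc.png",c[...,::-1])
E
```

```text
short [324.7 157.8] [279.9 277. ] top [ 0.6269 -0.0809  0.03  ] scene [ 0.6256 -0.0805  0.03  ] depth z 0.0312
mid [344.1 244.3] [214.9 225.1] top [ 0.4815 -0.1139  0.05  ] scene [ 0.4799 -0.1138  0.05  ] depth z 0.0506
tall [456.4 222.9] [120.  276.3] top [ 0.5209 -0.2911  0.07  ] scene [ 0.5199 -0.2906  0.07  ] depth z 0.0705
seat [190.  272.4] [311.8 177. ] top [0.4266 0.1418 0.013 ] scene [0.4249 0.1425 0.013 ] depth z 0.0134
p1 [153.2 177.3] [388.1 184.7] top [0.5805 0.1983 0.063 ] scene [0.5789 0.1989 0.063 ] depth z 0.0629
p2 [211.7 197.6] [339. 195.] top [0.5505 0.103  0.063 ] scene [0.5501 0.1033 0.063 ] depth z 0.0635
p3 [124.6 254.1] [358. 149.] top [0.4564 0.2373 0.063 ] scene [0.4551 0.2371 0.063 ] depth z 0.063
```

View pics/topc.png

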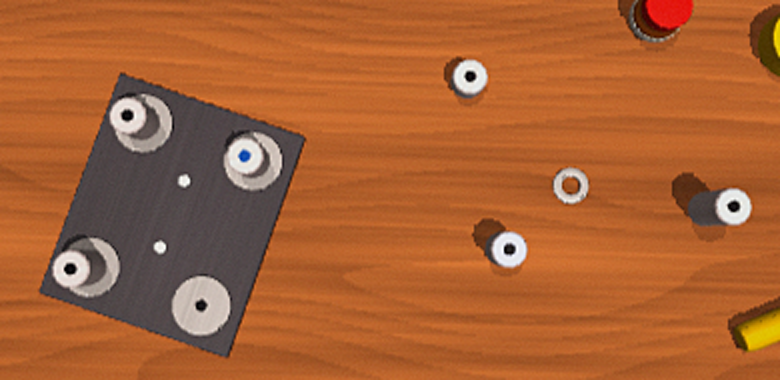

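Both views agree within 2 mm. Depth heights are 31, 51 and 71 mm for the spacers and 13 and 63 mm for the seat and posts. The posts also predict the seat at (0.4264, 0.142), which matches. The target is the middle spacer at (0.481, -0.114), and the seat is at (0.426, 0.142). I'll keep the current tool orientation.

Call:
apply_moves(moves=[0.085,-0.0246,-0.0258,0,0,0,0,0.085,-0.0246,-0.0258,0,0,0,0,0.085,-0.0246,-0.0258,0,0,0,0,0.085,-0.0246,-0.0258,0,0,0,0,0.085,-0.0246,-0.0258,0,0,0,0,0.085,-0.0246,-0.0258,0,0,0,0,0.085,-0.0246,-0.0258,0,0,0,0,0.085,-0.0246,-0.0258,0,0,0,0], newtons=40)

```text
clock: 0.77
position: [0.312, 0.2735, 0.2254]
ee_rot: [-0.003, 0.168, 0.986, -0.002]
contact_force: [1.1, -0.2, -1.5]
width: 0.0852
```

```bash
cat > go.py <<'E'
import sys,numpy as np
from rig import manip
from scipy.spatial.transform import Rotation as Ro
s=manip.get_state();q=s["ee_rot"];R=Ro.from_quat([q[1],q[2],q[3],q[0]])
g=np.array([float(a) for a in sys.argv[1:4]])
q0=[0.175,0.98457,0,0]
print("t",s["clock"].round(2),"pos",s["position"].round(4),"shift",R.inv().apply(g-s["position"]).round(4),"rot",(R.inv()*Ro.from_quat(q0)).as_rotvec().round(4),"F",s["contact_force"].round(1),"w",s["width"].round(4))
E
python3 go.py 0.481 -0.114 0.15
```

```text
Traceback (most recent call last):
  File "go.py", line 7, in <module>
    print("t",s["clock"].round(2),"pos",s["position"].round(4),"shift",R.inv().apply(g-s["position"]).round(4),"rot",(R.inv()*Ro.from_quat(q0)).as_rotvec().round(4),"F",s["contact_force"].round(1),"w",s["width"].round(4))
              ^^^^^^^^^^^^^^^^
AttributeError: 'float' object has no attribute 'round'
```

```bash
sed -i 's/s\["clock"\].round(2)/round(s["clock"],2)/; s/s\["width"\].round(4)/round(float(s["width"]),4)/' go.py
python3 go.py 0.481 -0.114 0.15
```

```text
t 0.77 pos [0.312  0.2735 0.2254] shift [-0.2884 -0.3091  0.0755] rot [-0.0043 -0.0044  0.0134] F [ 1.1 -0.2 -1.5] w 0.0852
```

Call:
apply_moves(moves=[0.085,-0.027,-0.029,0.002,0,0,0.008,0.085,-0.027,-0.029,0.002,0,0,0.004,0.085,-0.027,-0.029,0.002,0,0,0.004,0.085,-0.027,-0.029,0.002,0,0,0.004,0.085,-0.027,-0.029,0.002,0,0,0.004,0.085,-0.027,-0.029,0.002,0,0,0,0.085,-0.027,-0.029,0.002,0,0,0,0.085,-0.027,-0.029,0.002,0,0,0])

```text
clock: 1.43
position: [0.4346, -0.0332, 0.2083]
ee_rot: [-0.002, 0.18, 0.984, -0.001]
contact_force: [-0.1, -0.0, 0.9]
width: 0.0853
```

```bash
python3 go.py 0.481 -0.114 0.12
```

```text
t 1.43 pos [ 0.4346 -0.0332  0.2083] shift [-0.0723 -0.0589  0.0881] rot [-0.002  -0.0036 -0.0096] F [-0.1 -0.   0.9] w 0.0853
```

Call:
apply_moves(moves=[0.085,-0.018,-0.015,0.016,0,0,-0.004,0.085,-0.018,-0.015,0.016,0,0,0,0.085,-0.018,-0.015,0.016,0,0,0,0.085,-0.014,-0.012,0.016,0,0,0,0.085,-0.004,-0.002,0.016,0,0,0,0.085,0,0,0.008,0,0,0,0.085,0,0,0,0,0,0,0.085,0,0,0,0,0,0])

```text
clock: 2.1
position: [0.485, -0.1286, 0.115]
ee_rot: [-0.001, 0.184, 0.983, -0.002]
contact_force: [0.2, 0.7, 0.6]
width: 0.0852
```

```bash
python3 go.py 0.481 -0.114 0.014
python3 - <<'E'
from rig import imaging
import cv2,numpy as np
d=imaging.get_image("wrist");cv2.imwrite("pics/w1.png",d["image"][...,::-1]);np.savez("w1.npz",**d)
E
```

```text
t 2.1 pos [ 0.485  -0.1286  0.115 ] shift [0.0089 0.0126 0.1009] rot [-0.004  -0.0016 -0.0184] F [0.2 0.7 0.6] w 0.0852
```

View pics/w1.png

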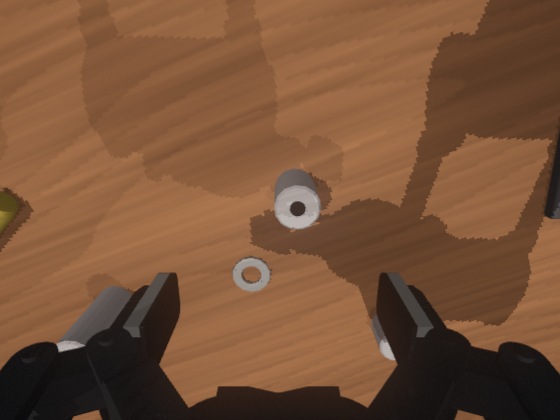

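The wrist view shows the spacer hole at (297,208) between the fingers, with the washer at (250,274) to one side. I'll check the position using the wrist calibration.

Run:
```python
from h import *
W=dict(np.load("w1.npz"))
b=blob(W,297,208,7,thr=80);print(b,ray(W,*b,.05),"washer",ray(W,251,274,0.001),"others",ray(W,385,335,.03),depthpt(W,310,212)[2])
```

```text
(np.float64(297.3896777101645), np.float64(208.4766734279919)) [ 0.48036196 -0.11560066  0.05      ] washer [ 0.53767624 -0.17531269  0.001     ] others [ 0.61109906 -0.08911414  0.03      ] 0.050549522019971725
```

Three views now agree on (0.4805, -0.1145). First I align above it, then descend.

Call:
apply_moves(moves=[0.085,0.009,0.012,0.008,0,0,-0.012,0.085,0,0,0.008,0,0,-0.004,0.085,0,0,0.006,0,0,0,0.085,0,0,0.006,0,0,0,0.085,0,0,0.004,0,0,0,0.085,0,0,0,0,0,0,0.085,0,0,0,0,0,0,0.085,0,0,0,0,0,0])

```text
clock: 2.82
position: [0.4833, -0.1134, 0.0858]
ee_rot: [0.004, 0.174, 0.985, -0.003]
contact_force: [0.4, 0.5, -0.0]
width: 0.0851
```

```bash
python3 go.py 0.4805 -0.1143 0.014
```

```text
t 2.82 pos [ 0.4833 -0.1134  0.0858] shift [ 0.0029 -0.0014  0.0717] rot [-0.005   0.0081  0.0028] F [ 0.4  0.5 -0. ] w 0.0851
```

Call:
apply_moves(moves=[0.085,0.002,-0.001,0.012,-0.004,0.006,0,0.085,0,0,0.014,0,0,0,0.085,0,0,0.014,0,0,0,0.085,0,0,0.012,0,0,0,0.085,0,0,0.008,0,0,0,0.085,0,0,0.003,0,0,0,0.085,0,0,0,0,0,0,0.085,0,0,0,0,0,0])

```text
clock: 3.48
position: [0.4822, -0.1159, 0.0183]
ee_rot: [0.002, 0.174, 0.985, -0.001]
contact_force: [-0.1, -0.3, 0.4]
width: 0.085
```

```bash
python3 go.py 0.4805 -0.1143 0.014
```

```text
t 3.48 pos [ 0.4822 -0.1159  0.0183] shift [0.0021 0.0009 0.0043] rot [-0.0005  0.0039  0.0013] F [-0.1 -0.3  0.4] w 0.085
```

Call:
apply_moves(moves=[0.085,0.002,0.001,0.003,0,0.003,0,0.085,0,0,0,0,0,0,0.045,0,0,0,0,0,0,0.035,0,0,0,0,0,0,0.032,0,0,0,0,0,0,0.02,0,0,0,0,0,0,0.02,0,0,0,0,0,0,0.02,0,0,0,0,0,0], newtons=40)

```text
clock: 4.15
position: [0.4826, -0.1148, 0.0177]
ee_rot: [0.003, 0.174, 0.985, -0.001]
contact_force: [1.0, -0.0, -0.2]
width: 0.029
```

```bash
python3 go.py 0.4805 -0.1143 0.014
```

```text
t 4.15 pos [ 0.4826 -0.1148  0.0177] shift [ 0.0021 -0.0003  0.0037] rot [-0.0006  0.0065  0.0016] F [ 1.  -0.  -0.2] w 0.029
```

Gripped at 29 mm. Lifting.

Call:
apply_moves(moves=[0.02,0,0,0,0,0,0,0.02,0,0,-0.01,0,0,0,0.02,0,0,-0.015,0,0,0,0.02,0,0,-0.02,0,0,0,0.02,0,0,-0.025,0,0,0,0.02,0,0,-0.02,0,0,0,0.02,0,0,-0.01,0,0,0,0.02,0,0,0,0,0,0])

```text
clock: 4.82
position: [0.4793, -0.1135, 0.1192]
ee_rot: [-0.001, 0.174, 0.985, -0.0]
contact_force: [0.6, 0.4, -1.6]
width: 0.029
```

```bash
python3 go.py 0.4258 0.1421 0.13;python3 - <<'E'
from rig import imaging
import cv2,numpy as np
d=imaging.get_image("wrist");cv2.imwrite("pics/w2.png",d["image"][...,::-1]);np.savez("w2.npz",**d)
E
```

```text
t 4.82 pos [ 0.4793 -0.1135  0.1192] shift [ 0.138   0.2217 -0.0106] rot [-0.0004 -0.0021  0.0015] F [ 0.6  0.4 -1.6] w 0.029
```

View pics/w2.png

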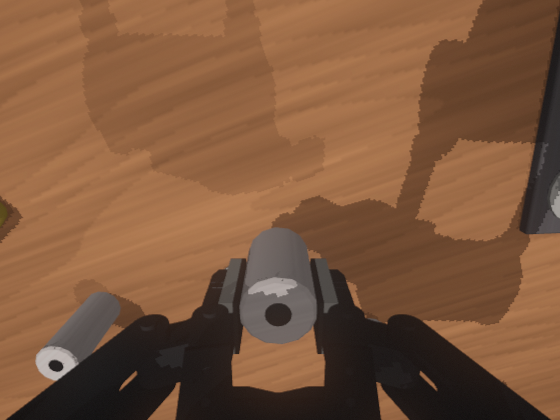

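The wrist view shows the spacer held upright between the pads, with its hole at (278,314). I'll measure the in-grip offset.

Run:
```python
from h import *
W=dict(np.load("w2.npz"))
b=blob(W,278,314,14,thr=50);print(b,ray(W,*b,.1515),depthpt(W,278,333))
```

```text
(np.float64(277.92330239374695), np.float64(314.3935026868588)) [ 0.47792358 -0.11456023  0.1515    ] [ 0.48553873 -0.11730419  0.15188289]
```

Call:
apply_moves(moves=[0.02,0.01,0.016,0,0,0,0,0.02,0.018,0.028,0,0,0,0,0.02,0.02,0.032,0,0,0,0,0.02,0.02,0.032,0,0,0,0,0.02,0.02,0.032,0,0,0,0,0.02,0.015,0.025,0,0,0,0,0.02,0.008,0.012,0,0,0,0,0.02,0,0,0,0,0,0])

```text
clock: 5.53
position: [0.4297, 0.0967, 0.1095]
ee_rot: [-0.007, 0.178, 0.984, -0.001]
contact_force: [0.6, -1.2, -0.8]
width: 0.0289
```

```bash
python3 go.py 0.4275 0.1421 0.06
```

```text
t 5.53 pos [0.4297 0.0967 0.1095] shift [0.0173 0.042  0.0495] rot [-0.005  -0.0141 -0.0059] F [ 0.6 -1.2 -0.8] w 0.0289
```

Call:
apply_moves(moves=[0.02,0.008,0.018,0,-0.004,-0.01,-0.004,0.02,0.006,0.014,0,0,0,0,0.02,0.002,0.006,0.002,0,0,0,0.02,0,0,0.004,0,0,0,0.02,0,0,0.004,0,0,0,0.02,0,0,0,0,0,0,0.02,0,0,0,0,0,0,0.02,0,0,0,0,0,0])

```text
clock: 6.2
position: [0.425, 0.1347, 0.0926]
ee_rot: [-0.007, 0.175, 0.984, -0.004]
contact_force: [-0.1, 0.0, -0.7]
width: 0.0284
```

```bash
python3 go.py 0.4275 0.1421 0.045
```

```text
t 6.2 pos [0.425  0.1347 0.0926] shift [-0.0003  0.0083  0.0475] rot [-0.0099 -0.0115 -0.0005] F [-0.1  0.  -0.7] w 0.0284
```

Call:
apply_moves(moves=[0.02,0,0.007,0,-0.008,-0.009,0,0.02,0,0,0.006,0,0,0,0.02,0,0,0.008,0,0,0,0.02,0,0,0.008,0,0,0,0.02,0,0,0.006,0,0,0,0.02,0,0,0.004,0,0,0,0.02,0,0,0,0,0,0,0.02,0,0,0,0,0,0])

```text
clock: 6.87
position: [0.4279, 0.1403, 0.0568]
ee_rot: [-0.001, 0.176, 0.984, -0.001]
contact_force: [0.4, 0.3, -1.6]
width: 0.0287
```

```bash
python3 go.py 0.4275 0.1421 0.0307
python3 - <<'E'
from rig import imaging
import cv2,numpy as np
for n in ("wrist","scene"):
    d=imaging.get_image(n);cv2.imwrite(f"pics/{n}3.png",d["image"][...,::-1] if n=="wrist" else cv2.resize(d["image"][110:250,250:430,::-1],None,fx=4,fy=4));np.savez(f"{n}3.npz",**d)
E
```

```text
t 6.87 pos [0.4279 0.1403 0.0568] shift [0.0009 0.0016 0.0261] rot [-0.0017 -0.0017 -0.0029] F [ 0.4  0.3 -1.6] w 0.0287
```

View pics/wrist3.png

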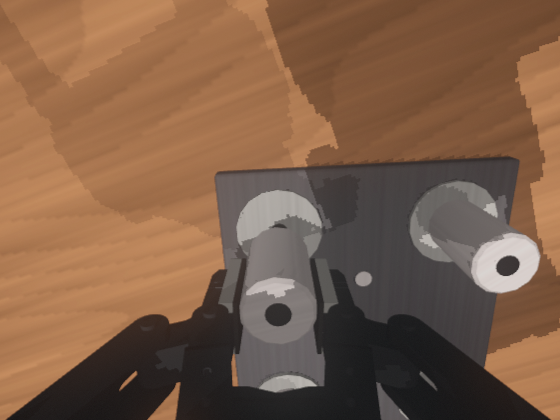

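View pics/scene3.png

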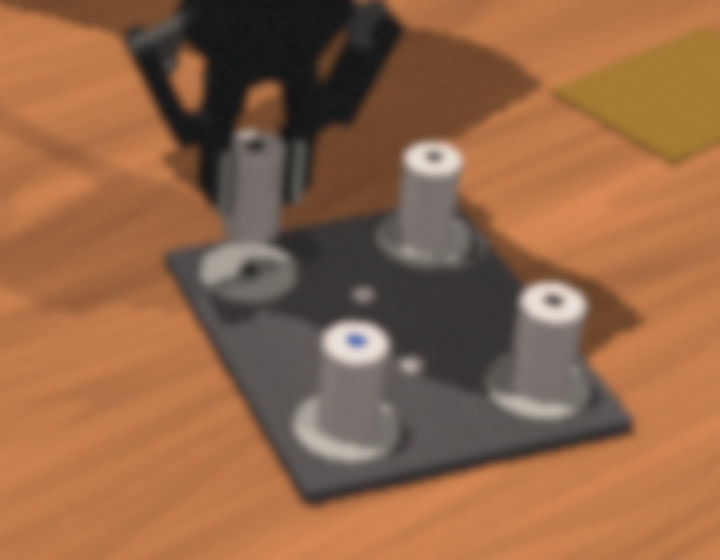

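The wrist view shows the spacer (hole at 278,314) over the bare seat (left and right edges at 237 and 322). The scene view confirms it hovers above that seat. Next I compare the hole with the seat in the wrist frame.

Run:
```python
from h import *
W=dict(np.load("wrist3.npz"));S=dict(np.load("scene3.npz"))
b=blob(W,278,314,14,thr=50);print("spacer",b,ray(W,*b,.0891))
bs=blob(S,313.5,145.5,4,thr=90);print("scene spacer",bs,ray(S,*bs,.0891))
# seat outline: points -> plane z=.013, circle fit
h=cv2.cvtColor(W["image"],cv2.COLOR_RGB2HSV);g=h[...,2]
P=[]
for v in range(196,245,3):
    row=g[v].astype(int)
    l=[u for u in range(222,275) if row[u]>110];r=[u for u in range(285,345) if row[u]>110]
    if l and r:
        P+= [ray(W,l[0]-.5,v,.013)[:2]]
        if v<225 and False: pass
        P+= [ray(W,r[-1]+.5,v,.013)[:2]]
P=np.array(P);A=np.c_[2*P,np.ones(len(P))]
for _ in range(5):
    x,*_r=np.linalg.lstsq(A,(P**2).sum(1),rcond=None);c=x[:2];R=np.sqrt(x[2]+c@c)
    e=np.hypot(*(P-c).T)-R;k=abs(e)<max(.001,2*np.std(e));P,A=P[k],A[k]
print("seat",c,R,len(P),np.std(e))
```

```text
spacer (np.float64(278.11920529801324), np.float64(315.5364238410596)) [0.42693759 0.13919374 0.0891    ]
scene spacer (np.float64(313.2540322580645), np.float64(145.2701612903226)) [0.42319713 0.14271127 0.0891    ]
seat [0.42483322 0.14014308] 0.024886314057223934 30 0.00016631640809274624
```

The views disagree by about 2 mm in opposite directions, and the mean offset is about 0. So I lower almost straight down.

Call:
apply_moves(moves=[0.02,0,0.001,0.004,-0.001,-0.001,-0.002,0.02,0,0,0.005,0,0,0,0.02,0,0,0.005,0,0,0,0.02,0,0,0.004,0,0,0,0.02,0,0,0.002,0,0,0,0.02,0,0,0,0,0,0,0.02,0,0,0,0,0,0,0.02,0,0,0,0,0,0])

```text
clock: 7.63
position: [0.4292, 0.1416, 0.0356]
ee_rot: [0.001, 0.175, 0.985, 0.0]
contact_force: [0.5, -0.4, -1.2]
width: 0.0286
```

```bash
python3 go.py 0.4275 0.1415 0.0307
```

```text
t 7.63 pos [0.4292 0.1416 0.0356] shift [ 0.0016 -0.0007  0.0049] rot [ 0.0006  0.0016 -0.0005] F [ 0.5 -0.4 -1.2] w 0.0286
```

Call:
apply_moves(moves=[0.02,0.0015,-0.0005,0.001,0,0.0015,0,0.02,0,0,0.001,0,0,0,0.02,0,0,0.001,0,0,0,0.02,0,0,0.001,0,0,0,0.02,0,0,0.001,0,0,0,0.02,0,0,0,0,0,0,0.02,0,0,0,0,0,0,0.02,0,0,0,0,0,0])

```text
clock: 8.3
position: [0.428, 0.1417, 0.0306]
ee_rot: [0.001, 0.175, 0.985, 0.001]
contact_force: [0.2, 0.1, -0.2]
width: 0.0292
```

```bash
python3 go.py 0.4275 0.1415 0.0307
```

```text
t 8.3 pos [0.428  0.1417 0.0306] shift [ 0.0004 -0.0004 -0.0001] rot [ 0.0014  0.0012 -0.0005] F [ 0.2  0.1 -0.2] w 0.0292
```

Call:
apply_moves(moves=[0.02,0,0,0.0005,0,0,0,0.02,0,0,0.0005,0,0,0,0.02,0,0,0.0003,0,0,0,0.02,0,0,0,0,0,0,0.02,0,0,0,0,0,0,0.02,0,0,0,0,0,0,0.02,0,0,0,0,0,0,0.02,0,0,0,0,0,0])

```text
clock: 8.97
position: [0.4283, 0.1418, 0.0305]
ee_rot: [0.001, 0.175, 0.985, 0.001]
contact_force: [-0.7, -0.4, 0.3]
width: 0.029
```

```bash
python3 go.py 0.4275 0.1415 0.0307
python3 - <<'E'
from rig import imaging
import cv2,numpy as np
d=imaging.get_image("scene");cv2.imwrite("pics/s4.png",cv2.resize(d["image"][110:250,250:430,::-1],None,fx=4,fy=4))
E
```

```text
t 8.97 pos [0.4283 0.1418 0.0305] shift [ 0.0007 -0.0005 -0.0002] rot [ 0.0018  0.002  -0.0004] F [-0.7 -0.4  0.3] w 0.029
```

View pics/s4.png

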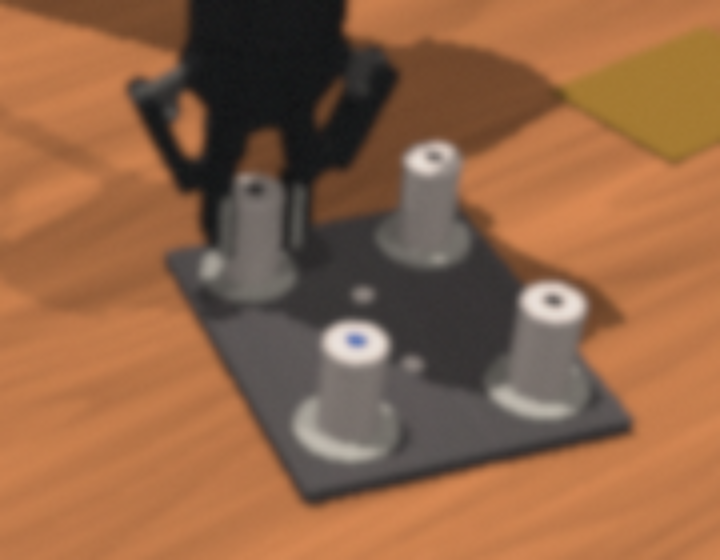

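The scene view shows the spacer on the seat, with its hole at crop (256,188). I'll check the centring before releasing.

Run:
```python
from h import *
from rig import imaging
S=imaging.get_image("scene");W=imaging.get_image("wrist");cv2.imwrite("pics/w4.png",W["image"][...,::-1])
bs=blob(S,313.8,156.8,3,thr=90);print("scene spacer",bs,ray(S,*bs,.063))
b=blob(W,278,314,14,thr=50);print("wrist spacer",b,ray(W,*b,.063))
```

```text
scene spacer (np.float64(313.53508771929825), np.float64(156.8421052631579)) [0.4255839  0.14321524 0.063     ]
wrist spacer (np.float64(278.11367781155013), np.float64(315.8079027355623)) [0.42726392 0.14059566 0.063     ]
```

View pics/w4.png

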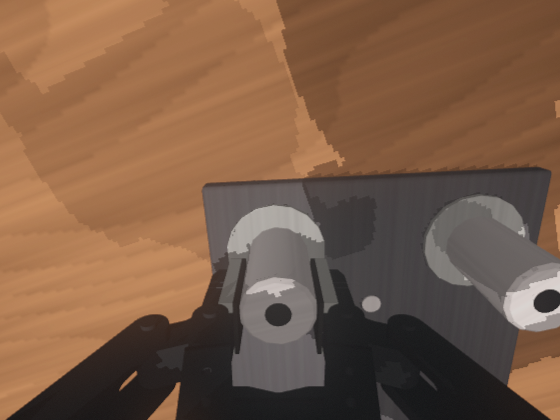

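Centred within about 1–2.5 mm. Releasing with a partial opening.

Call:
apply_moves(moves=[0.032,0,0,0,0,0,0,0.036,0,0,0,0,0,0,0.042,0,0,0,0,0,0,0.05,0,0,0,0,0,0,0.055,0,0,0,0,0,0,0.055,0,0,0,0,0,0,0.055,0,0,-0.002,0,0,0,0.055,0,0,-0.004,0,0,0])

```text
clock: 9.78
position: [0.4282, 0.1417, 0.0363]
ee_rot: [0.001, 0.175, 0.985, 0.001]
contact_force: [0.4, -0.1, -0.7]
width: 0.0551
```

```bash
python3 go.py 0.4283 0.1418 0.14
```

```text
t 9.78 pos [0.4282 0.1417 0.0363] shift [-0.0002  0.0002 -0.1037] rot [ 0.0015  0.0014 -0.0006] F [ 0.4 -0.1 -0.7] w 0.0551
```

Call:
apply_moves(moves=[0.055,0,0,-0.008,0,0,0,0.055,0,0,-0.012,0,0,0,0.055,0,0,-0.015,0,0,0,0.055,0,0,-0.02,0,0,0,0.055,0,0,-0.02,0,0,0,0.055,0,0,-0.02,0,0,0,0.055,0,0,-0.015,0,0,0,0.055,0,0,0,0,0,0])

```text
clock: 10.45
position: [0.4277, 0.1416, 0.156]
ee_rot: [0.002, 0.175, 0.985, 0.001]
contact_force: [0.4, 0.4, -0.1]
width: 0.0549
```

```bash
python3 go.py 0.30 0.35 0.2
python3 - <<'E'
from h import *
from rig import imaging
for n in ("scene","top"):
    d=imaging.get_image(n);np.savez(n+"5.npz",**d);cv2.imwrite(f"pics/{n}5.png",d["image"][...,::-1])
E
```

```text
t 10.45 pos [0.4277 0.1416 0.156 ] shift [ 0.1916  0.1516 -0.0442] rot [ 0.0023  0.0029 -0.0005] F [ 0.4  0.4 -0.1] w 0.0549
```

View pics/scene5.png

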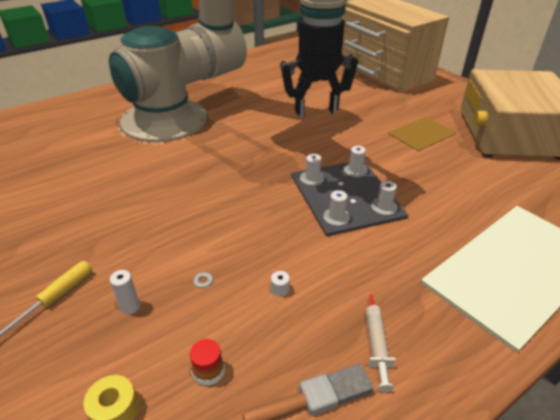

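The scene view shows the spacer standing on the seat at (313,165), with the other two untouched. I'll move the arm aside to get a clear top view.

Call:
apply_moves(moves=[0.055,0.012,0.012,-0.006,0,0,0,0.055,0.024,0.02,-0.006,0,0,0,0.055,0.026,0.022,-0.006,0,0,0,0.055,0.026,0.022,-0.006,0,0,0,0.055,0.026,0.022,-0.006,0,0,0,0.055,0.026,0.022,-0.006,0,0,0,0.055,0.012,0.01,0,0,0,0,0.055,0,0,0,0,0,0])

```text
clock: 11.22
position: [0.3198, 0.3191, 0.1809]
ee_rot: [-0.008, 0.179, 0.984, -0.005]
contact_force: [-0.6, 0.0, 0.5]
width: 0.0549
```

Call:
apply_moves(moves=[0.055,0.015,0.02,0,0,0,0,0.055,0.02,0.025,0,0,0,0,0.055,0.02,0.025,0,0,0,0,0.055,0.02,0.025,0,0,0,0,0.055,0.01,0.01,0,0,0,0,0.055,0,0,0,0,0,0,0.055,0,0,0,0,0,0,0.055,0,0,0,0,0,0])

```text
clock: 11.88
position: [0.2742, 0.4439, 0.169]
ee_rot: [-0.011, 0.179, 0.984, -0.016]
contact_force: [-0.4, -0.1, -0.9]
width: 0.055
```

Run:
```python
from h import *
from rig import imaging
for n in ("scene","top"):
    d=imaging.get_image(n);np.savez(n+"6.npz",**d);I=d["image"]
    c=I[120:310,90:480] if n=="top" else I[110:330,90:430]
    cv2.imwrite(f"pics/{n}6.png",cv2.resize(c,None,fx=2,fy=2)[...,::-1])
```

```text
(no output)
```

View pics/top6.png

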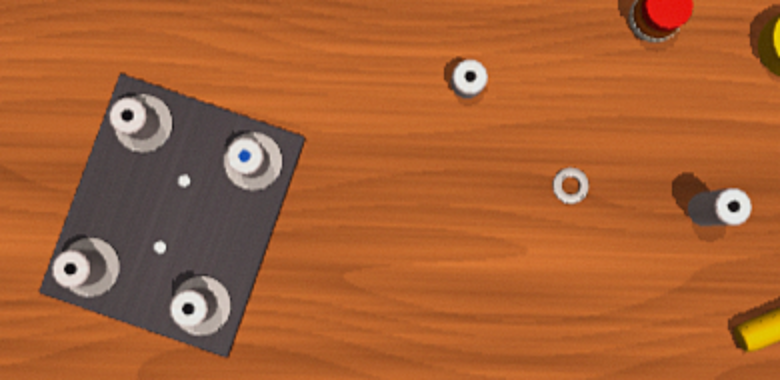

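View pics/scene6.png

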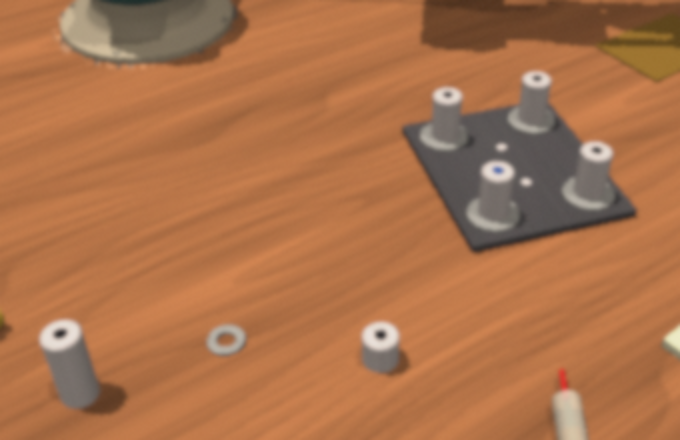

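The top crop shows the placed spacer's hole at (188,309). The scene crop shows it upright and level with the three posts. The other two spacers still stand where they were.

Run:
```python
from h import *
T=dict(np.load("top6.npz"));S=dict(np.load("scene6.npz"))
for n,uv,us,z in [("placed",(184,274.5),(313.5,157.5),.063),("p1",(154,178),(387,186),.063),("p2",(213,198),(338,196),.063),("p3",(125,254),(358,150),.063),("short",(325,158),(280,277),.03),("tall",(456,223),(122,275),.07)]:
    b=blob(T,*uv,4,thr=120);bs=blob(S,*us,3,thr=120)
    print(n,np.round(b,1),np.round(bs,1),"top",ray(T,*b,z).round(4),"scene",ray(S,*bs,z).round(4),"z",[round(depthpt(T,uv[0]+a,uv[1]+c)[2],4) for a,c in((4,-3),(-4,3),(4,3))])
```

```text
placed [183.6 274. ] [313.5 157. ] top [0.4274 0.1425 0.063 ] scene [0.426  0.1429 0.063 ] z [np.float64(0.0635), np.float64(0.0631), np.float64(0.0636)]
p1 [153.2 177.3] [388.1 184.7] top [0.5805 0.1983 0.063 ] scene [0.5788 0.199  0.063 ] z [np.float64(0.0647), np.float64(0.0638), np.float64(0.0625)]
p2 [211.7 197.6] [339. 195.] top [0.5505 0.1029 0.063 ] scene [0.5501 0.1033 0.063 ] z [np.float64(0.0636), np.float64(0.0643), np.float64(0.0638)]
p3 [124.6 254.1] [358. 149.] top [0.4564 0.2373 0.063 ] scene [0.4551 0.2371 0.063 ] z [np.float64(0.064), np.float64(0.0636), np.float64(0.0631)]
short [324.7 157.8] [279.9 277. ] top [ 0.6269 -0.0808  0.03  ] scene [ 0.6256 -0.0805  0.03  ] z [np.float64(0.0308), np.float64(0.0296), np.float64(0.0302)]
tall [456.4 222.8] [120.  276.3] top [ 0.5209 -0.2911  0.07  ] scene [ 0.5198 -0.2906  0.07  ] z [np.float64(0.0703), np.float64(0.0698), np.float64(0.0693)]
```

The placed spacer is about 1 mm from the seat centre in each view, with its top at 63 mm like the posts. Handing in.

```bash
python3 -c "
from rig import workorder,manip
print(manip.get_state()['clock'],manip.get_state()['contact_force'].round(1),workorder.sign_off())"
```

```text
the job is handed in; nothing more can be done
11.9833 [-0.1 -0.3 -0.4] None
```

I stood the 50 mm spacer (spacer_c) upright on the bare seat and handed the job in at about 12 s, with the arm clear and touching nothing.

- **Centring:** the final top and scene views each put the spacer about 1 mm from the seat centre. Its top measures 63 mm, level with the three posts.
- **Other spacers:** the 30 mm and 70 mm spacers still stand where they were, with no measurable shift.
- **Disagreement:** before release, the wrist camera suggested about 2.5 mm off centre while the scene camera said 1 mm. I went with the mean of the earlier wrist and scene readings, and the clear top view afterwards supported about 1 mm.

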